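# Gauge a miniature kerb slab with the ratchet thimble

### The job

Measure the thickness of the long plaster kerb slab: lay it flat and square along the steel rest of the bench gauge, under the spindle, with its end pushed home against the upright, and let go of it. Then turn the small ratchet cap on top clockwise until the spindle has closed on the slab and the ratchet has slipped by at least a sixth of a turn. Leave the slab lightly clamped there, not crushed, without disturbing the other things on the bench.

Things in the scene. Friction and masses are not known exactly. Their poses are not given: they have to be found in the camera images.
- slab: Off-white plaster kerb slab, 170 mm long (x), 50 mm wide (y), 16 mm thick (z), 0.15 to 0.3 kg, thin cross grooves on top only for looks. Lies flat on the table at the start, right side up. Origin at the centre of its underside. Its two ends are alike.
- gauge: C-shaped bench thickness gauge, fixed to the table. Origin on the table under the spindle axis, z up, rest along +y. Grey base plate x -45 to 45, y -110 to 180, top z 15 mm. Steel rest bar on it: x -15 to 15, y -52 to 170, flat top z 45 mm, so a slab overhangs it by 10 mm each side and fingers fit beside it.
- rest_home (a point): Point fixed on the gauge, on the rest's top at x 0, y 43, z 45 mm of the gauge: where the centre of the slab's underside lies when the slab is home (end against the upright's face, long axis along the gauge's y).
- stop (a point): Centre of the end-stop face of the gauge's grey upright, at y -42 mm, z 53 mm of the gauge. The upright: x -25 to 25, y -97 to -42 mm, up to z 115 mm. From its top a grey arm 40 mm wide reaches out over the spindle to y 25 mm, z 85 to 115 mm; thimble and cap stand on the arm.
- cap_grip (a point): Point fixed on the gauge's axis, 166 mm above the table, near mid height of the ratchet cap: ribbed steel cylinder, diameter 30 mm, z 143 to 183 mm. Below it a neck, diameter 18 mm (z 137 to 143), and the wider aluminium thimble, diameter 42 mm (z 115 to 137). Cap and thimble turn but do not rise or sink.
- spindle: Steel spindle that comes down out of the arm, its round foot 20 mm in diameter; origin at the centre of the foot's underside. Starts 5 to 10 mm above the top of a slab lying on the rest. Moves only up and down, driven by the thimble.
- thimble (a joint): Angle of the thimble (rad), growing clockwise seen from above, which lowers the spindle by 4 mm per rad; range 0 to 8.25, 1.7 to 3.0 at the start. It touches the slab at about 4.25. Friction 0.03 N m, so it stays where it is left. Turned by itself past contact, without the ratchet, it crushes the slab.
- ratchet (a joint): Slip of the cap relative to the thimble (rad), 0 at the start. Turning the cap clockwise carries the thimble along (slip stays near 0) until the spindle presses on something; then at 0.08 N m the cap slips and this grows; the spindle then presses with about 13 N. Turning the cap back first undoes the slip, then raises the spindle.
- square_tile: terracotta tile 90 x 90 x 14 mm, bystander; origin under its centre
- wood_slat: wooden strip 200 x 24 x 10 mm along its x, bystander; origin under its centre
- cup: white plastic cup, 72 mm across, 90 mm tall, bystander; origin under its centre
- tub: low white plastic bowl, 90 mm across, 45 mm tall, bystander; origin under its centre
- glue: white bottle, 56 mm across, 140 mm tall, bystander; origin under its centre
- brush: wooden brush 190 mm long along its x, lying, bystander
- jar: amber glass jar, 66 mm across, 85 mm tall, bystander; origin under its centre
Mind the look-alikes: they are no part of the job. Leave any purple look-alike of the slab alone.

How it is judged:
On the way, in this order (a step that is already met when the one before it is completed fails the run):
1. the slab lies flat along the rest, its end against the upright, and the fingers have let go of it (x of slab in the frame of gauge between -0.01 and 0.01 m and y of slab in the frame of gauge between 0.038 and 0.049 m and z of slab in the frame of gauge between 0.041 and 0.048 m and angle between the x axis of slab and the y axis of gauge, either way round below 0.12 rad and contact force between the fingers and slab below 0.3 N), for 0.2 s.
2. the ratchet slips by at least a sixth of a turn while the spindle presses on the slab (x of slab in the frame of gauge between -0.01 and 0.01 m and y of slab in the frame of gauge between 0.038 and 0.049 m and z of slab in the frame of gauge between 0.041 and 0.048 m and angle between the x axis of slab and the y axis of gauge, either way round below 0.12 rad and value of joint ratchet above 0.95 rad and contact force between spindle and slab above 2 N), for 0.1 s.
At the end, for the whole second after the job is handed in: The slab lies still and flat on the rest (centred within 10 mm, square within 0.12 rad, end against the upright within 5 mm), released, clamped by the spindle with more than 2 N, and the ratchet cap stands at least 0.95 rad (about a sixth of a turn) past where it began to slip (all of step 2 and linear speed of slab below 0.01 m/s and contact force between the fingers and slab below 0.3 N); the robot touches nothing.
It fails at once if the slab is crushed: the spindle presses on it with more than 50 N (contact force between spindle and slab above 50 N).
It fails at once if a bystander is moved by more than 30 mm (distance of any of square_tile, wood_slat, cup, tub, glue, brush, jar from where it was at the start of the episode above 0.03 m).
It also fails if it takes over 67 s, if anything falls off the work surface, if the arm or the gripper's body presses on something with over 40 N, if the wrist force passes 120 N, or if a joint passes its speed limit or range.

### The arm

A 7-joint arm with a two-finger parallel gripper is mounted at the origin on the work surface. World frame = base frame: x ahead of the robot, y to its left, z up, the work surface at z = 0. Lengths are in m, angles in rad, forces in N, time in s.
With the tool pointing down it reaches from about 0.425 to 0.875 m from the base axis. Payload 8.4 kg.
Tool frame: the origin (TCP) lies midway between the tips of the shut fingers; the grasp point (between the pads) lies 19 mm behind it; z points along the fingers, y is the line along which they close (so a half turn about z gives the same grasp; the last joint's range is limited). The gripper opens to 85 mm and grips with 20 to 120 N. Pads are 22 mm wide; open, the fingers measure 114 mm over their backs; the gripper's body (76 mm by 85 mm) begins 54 mm behind the grasp point. The pads swing forward as they close: fully open they stand 13 mm farther back than shut.
Start: joints at [1.037, 0.333, 0.04, 1.465, -0.013, 1.343, -0.059], TCP at [0.274, -0.59, 0.231] pointing down, gripper open.
Joint ranges: [-2.58, 2.58], [-0.38, 2.09], [-1.3, 1.39], [0.25, 2.4], [-1.5, 4.64], [0.08, 2.09], [-2.65, 2.65]. Speed limits (rad/s): [2.22, 2.22, 2.79, 2.79, 3.14, 3.14, 3.14].

### API

Orientations are given as a 3x3 rotation matrix whose columns are the frame's x, y, z axes.
In Python, from station import * gives the robot as it stands. The module is installed in compiled form; this text tells all that it offers.
- The arm moves only by the shell command python3 -m jog 'ROWS'. ROWS is a JSON object of lists of equal length, an entry for each row: "rotation": the turn, a rotation vector about the tool's x, y, z in degrees, a list of three; "slide": the shift along the tool's x, y, z in mm, a list of three; "hand": the opening, from 0 (shut) to 1 (fully open). In form: {"rotation": [[rx, ry, rz], ...], "slide": [[dx, dy, dz], ...], "hand": [hand, ...]}. A call has 1 to 5 rows; each row is the pose to reach, as a shift and turn from the pose commanded when the call began, along the tool's axes at that moment; what a row does not reach only later rows make up. A row lasts 1/10 s, in which the tool goes at most 50 mm and 8.59 degrees, less where a joint would pass 70% of its speed; a pose out of reach is approached as far as the arm can. A call with a gripper value outside its range is refused whole. The fingers move at their own pace and stop on an object; the grip force is fixed at half the most. Time passes only in rows, so rows that repeat a pose let the fingers close. It gives the time, the measured TCP pose, the force, the opening and the grip force at its end, in the units of the state.
- get_obs(): the state, without advancing time (a new reading comes with each control period).
- capture(name): name is "scene" or "top" or "wrist"; returns a dict with "color" (420x560x3 uint8, red, green, blue), "fx", "fy", "cx", "cy" (pixels), "k1" (the pictures are not rectified: a ray, as slopes to the right and down, at radius r is drawn at 1 + k1 r^2 times it, then the intrinsics apply), "position" and "rotation" of the camera in the world; the wrist camera has in their place "T_tool_cam" (4x4, takes a point from camera to tool coordinates, whose origin is the TCP and whose axes are the flange's). Camera axes: x right, y up, looking along -z (the intrinsics and any distortion apply to the point x, -y, -z); pixel columns grow to the right and rows downward; lengths in m; the calibration is good to about 2 mm. A picture is of the moment at which its call begins: read the wrist's pose just before it. There is no depth.
- job_done(): hands the job in; it is judged then, once.
Trained networks look in a picture, given as the dict that the camera call returned (one of the last four; its "shot" number tells which), for a name from the list of things; names that differ only in an ending like _2 or _b are one class to them, and where a whole thing is asked for, a point or a joint stands for the part that bears it (a point fixed in the world has none). Each returns a list of dicts, best first, with "conf" (0 to 1); they miss things now and then, are a little off and sometimes report something else, mostly with a low value. They report only what shows in the picture. A call takes as long as a camera call. They do not tell look-alikes from the thing itself.
- find_in(picture, thing): "centre" ([x, y, z] in m, in world coordinates, good to about 4 mm: the middle of the surface that is visible of it).
The state is a dict: "time": time; "joint_positions": joint angles; "qd": joint speeds; "tau": joint torques, N m; "tcp_pos": TCP position; "ee_rot": TCP orientation; "force": force on the tool from outside, world axes, zero at the start; "moment": the same for the moment, N m; "width": finger opening in m; "gripper_force": force on a finger pad.
Only numpy, scipy, OpenCV 4.12 (cv2) and the standard library are available. Lean on these libraries where they do the work, as an engineer would, in place of code of your own. Each camera call takes 0.05 s, during which the arm holds its last target. There are 200 camera calls.

## Working session

There is one attempt and no reset: what is moved stays moved. The work goes in short steps, Python scripts to look and compute and a shell command to move; the robot and the scene stay as the last step left them, time stands still between calls to the robot, and variables do not carry over. Pictures are saved under pics/ and viewed, at most 10 in all, crops included, and the job is handed in when it is done.

```bash
mkdir -p pics; cat > h.py <<'E'
from station import *
import numpy as np, cv2
def show(name,fn):
    p=capture(name); cv2.imwrite('pics/'+fn,p['color'][:,:,::-1]); return p
def proj(p,X,R=None,t=None):
    R=np.array(p['rotation']);t=np.array(p['position'])
    c=(np.atleast_2d(X)-t)@R; a=np.c_[c[:,0]/-c[:,2],-c[:,1]/-c[:,2]]
    a=a*(1+p['k1']*(a**2).sum(1,keepdims=True)); return a*[p['fx'],p['fy']]+[p['cx'],p['cy']]
def unproj(p,uv,z):
    uv=np.atleast_2d(np.array(uv,float)); d=(uv-[p['cx'],p['cy']])/[p['fx'],p['fy']]; a=d.copy()
    for _ in range(20): a=d/(1+p['k1']*(a**2).sum(1,keepdims=True))
    r=np.c_[a[:,0],-a[:,1],-np.ones(len(a))]@np.array(p['rotation']).T
    t=np.array(p['position']); return t+r*((z-t[2])/r[:,2])[:,None]
E
python3 - <<'E'
from h import *
np.set_printoptions(precision=4,suppress=True)
for n in ('top','scene'):
    p=show(n,n+'0.png'); print(n,p['position'],p['fx'])
    for o in ('slab','gauge','stop','cap_grip','spindle','rest_home','square_tile','wood_slat','cup','tub','glue','brush','jar'):
        for d in find_in(p,o)[:3]: print(o,np.round(d['centre'],3),round(d['conf'],2),proj(p,d['centre']).round()[0])
o=get_obs();print(o['time'],o['tcp_pos'],o['ee_rot'],o['width'],o['force'])
E
```

```text
top [0.4349 0.01   1.202 ] 439.0400825862896
slab [ 0.344 -0.165  0.018] 0.85 [339. 278.]
slab [0.284 0.221 0.014] 0.69 [193. 297.]
slab [0.557 0.245 0.016] 0.57 [189. 195.]
gauge [ 0.56  -0.17   0.017] 0.87 [342. 198.]
stop [ 0.561 -0.171  0.018] 0.96 [342. 198.]
stop [ 0.564 -0.199  0.185] 0.69 [365. 190.]
cap_grip [ 0.559 -0.168  0.017] 0.97 [341. 199.]
rest_home [ 0.562 -0.171  0.019] 0.9 [343. 198.]
square_tile [0.728 0.098 0.013] 0.85 [246. 135.]
wood_slat [0.44  0.085 0.008] 0.66 [247. 240.]
cup [0.748 0.202 0.046] 0.67 [206. 123.]
tub [ 0.748 -0.059  0.029] 0.77 [303. 128.]
glue [ 0.73  -0.33   0.094] 0.61 [409. 132.]
brush [0.747 0.201 0.045] 0.74 [207. 124.]
brush [ 0.574 -0.43   0.02 ] 0.63 [437. 197.]
brush [0.728 0.097 0.015] 0.28 [246. 135.]
jar [0.437 0.446 0.083] 0.92 [101. 237.]
jar [ 0.563 -0.199  0.183] 0.25 [365. 191.]
scene [1.3883 0.4189 0.8972] 443.9429953789569
slab [0.57  0.247 0.019] 0.91 [358. 274.]
slab [ 0.358 -0.164  0.016] 0.84 [259. 193.]
slab [0.295 0.23  0.014] 0.78 [380. 215.]
gauge [ 0.584 -0.186  0.04 ] 0.56 [216. 226.]
stop [ 0.581 -0.187  0.04 ] 0.58 [216. 225.]
cap_grip [ 0.584 -0.184  0.044] 0.61 [216. 225.]
rest_home [ 0.579 -0.187  0.044] 0.86 [217. 224.]
square_tile [0.739 0.098 0.016] 0.97 [280. 301.]
wood_slat [0.449 0.086 0.009] 0.58 [318. 233.]
cup [0.747 0.192 0.06 ] 0.73 [314. 305.]
tub [ 0.72  -0.068  0.027] 0.75 [227. 272.]
tub [0.449 0.087 0.012] 0.49 [319. 232.]
tub [ 0.582 -0.422  0.017] 0.17 [155. 210.]
glue [ 0.751 -0.325  0.072] 0.78 [140. 239.]
glue [0.747 0.195 0.057] 0.18 [315. 306.]
brush [ 0.582 -0.424  0.021] 0.79 [154. 209.]
brush [ 0.583 -0.184  0.045] 0.58 [217. 225.]
jar [0.456 0.456 0.064] 0.89 [449. 258.]
jar [ 0.584 -0.429  0.019] 0.19 [152. 209.]
jar [0.449 0.084 0.01 ] 0.17 [318. 232.]
1.4 [ 0.2738 -0.5895  0.2313] [[ 0.907   0.4212 -0.0001]
 [ 0.4212 -0.907   0.0001]
 [-0.     -0.0002 -1.    ]] 0.08592776675096274 [ 0.1453 -0.5865 -0.8035]
```

View pictures.

```bash
python3 -c "
import cv2
a=cv2.imread('pics/top0.png')[90:330,80:460];cv2.imwrite('pics/top0c.png',cv2.resize(a,None,fx=2.1,fy=2.1,interpolation=cv2.INTER_CUBIC))"
```

```text
(no output)
```

View pics/top0c.png

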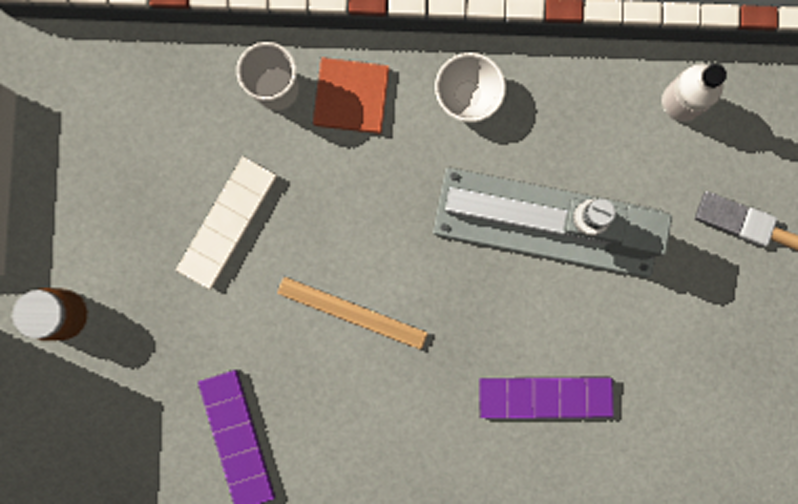

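View pics/scene0.png

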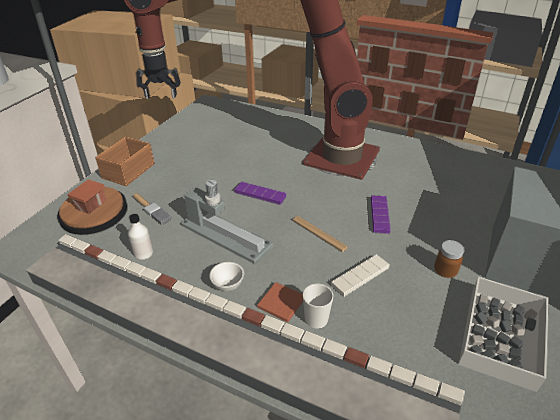

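The off-white block at top px (189,195) / crop (228,222) is the only white grooved 170×50 slab. The purple ones at (339,278) and (193,297) are the look-alikes, and the crop confirms this. The gauge's rest points towards +y (image left), with the cap at crop (597,215).

```bash
cat > meas.py <<'E'
from h import *
from scipy.optimize import least_squares
np.set_printoptions(precision=4,suppress=True)
p=capture('top'); im=p['color'].astype(int)
m=((im.min(2)>150)&(np.abs(im[:,:,0]-im[:,:,2])<60)).astype(np.uint8)
m[:, :150]=0;m[:,230:]=0;m[:155]=0;m[240:]=0
c=max(cv2.findContours(m,0,cv2.CHAIN_APPROX_NONE)[0],key=cv2.contourArea)
P=unproj(p,c[:,0,:],0.016)
(cx,cy),wh,a=cv2.minAreaRect((P[:,:2]*1000).astype(np.float32)); print('slab',cx,cy,wh,a)
crop=lambda L:(np.array(L)+.5)/2.1-.5+[80,90]
uv=crop([(448,167),(433,235),(671,212),(446,189),(446,213),(601,211)])
X=np.array([[45,180,15],[-45,180,15],[45,-110,15],[15,170,45],[-15,170,45],[0,0,183]])/1e3
def W(q,X):
    c,s=np.cos(q[2]),np.sin(q[2]);return np.asarray(X)@np.array([[c,s,0],[-s,c,0],[0,0,1]])+[q[0],q[1],0]
f=lambda q:(proj(p,W(q,X))-uv).ravel()
for y0 in(0,np.pi):
    s=least_squares(f,[.56,-.19,y0],loss='soft_l1');print(s.x,s.cost,s.fun.reshape(-1,2) if s.fun.size==12 else '')
E
python3 meas.py
```

```text
slab 555.309814453125 250.69989013671875 (50.83097839355469, 171.41368103027344) 62.375328063964844
[ 0.5616 -0.2023 -0.1651] 5.154659024864923 [[-0.8064  0.3545]
 [-0.0119  0.1321]
 [-3.1934 -0.4192]
 [ 2.1259 -0.3146]
 [-0.0355 -0.7514]
 [ 0.7443  1.0828]]
[0.554  0.1243 3.5217] 466.36741857722865 [[   8.6388   21.2151]
 [   4.4008  -41.8729]
 [-198.5238   36.3139]
 [   2.8581    0.1364]
 [  -1.0291  -21.7934]
 [-138.8761   -0.1576]]
```

```bash
cat > go.py <<'E'
import sys
from h import *
from scipy.spatial.transform import Rotation as Ro
# args: x y z yaw(deg world angle of tool y axis)
def go(x,y,z,yaw):
    o=get_obs();R=np.array(o['ee_rot']);a=np.radians(yaw)
    Y=np.array([np.cos(a),np.sin(a),0]);Z=np.array([0,0,-1.]);T=np.c_[np.cross(Y,Z),Y,Z]
    print('slide',((np.array([x,y,z])-o['tcp_pos'])@R*1000).round(1),'rot',np.degrees(Ro.from_matrix(R.T@T).as_rotvec()).round(2),'t',o['time'],np.round(o['tcp_pos'],4))
if __name__=='__main__': go(*map(float,sys.argv[1:]))
E
python3 go.py 0.48 0 .24 0; python3 go.py .52 .269 .12 62.4
```

```text
slide [ 435.3 -447.8   -8.7] rot [ -0.    -0.   -65.09] t 1.45 [ 0.2738 -0.5895  0.2313]
slide [ 584.9 -674.9  111.3] rot [  -0.     -0.   -127.49] t 1.45 [ 0.2738 -0.5895  0.2313]
```

```bash
python3 -m jog '{"rotation":[[0,0,-8],[0,0,-16],[0,0,-24],[0,0,-32],[0,0,-40]],"slide":[[35,-36,-2],[70,-72,-4],[105,-108,-6],[140,-144,-8],[175,-180,-9]],"hand":[1,1,1,1,1]}' && python3 -m jog '{"rotation":[[0,0,-8],[0,0,-16],[0,0,-24],[0,0,-25],[0,0,-25]],"slide":[[45,-10,0],[90,-20,0],[135,-30,0],[180,-40,0],[225,-50,0]],"hand":[1,1,1,1,1]}'; python3 go.py .52 .269 .12 62.4
```

```text
time: 1.95
tcp_pos: [0.3567, -0.3518, 0.2407]
ee_rot: [[0.419, 0.908, 0.0], [0.908, -0.419, -0.001], [-0.001, 0.001, -1.0]]
force: [0.7, -0.4, 0.1]
width: 0.0852
gripper_force: 0.0
time: 2.45
tcp_pos: [0.4065, -0.1269, 0.2406]
ee_rot: [[0.001, 1.0, 0.001], [1.0, -0.001, -0.001], [-0.001, 0.001, -1.0]]
force: [0.5, -0.2, 0.0]
width: 0.0852
gripper_force: 0.0
slide [396.1 113.1 120.4] rot [ 2.000e-02  6.000e-02 -6.245e+01] t 2.45 [ 0.4065 -0.1269  0.2406]
```

```bash
python3 -m jog '{"rotation":[[0,0,-8],[0,0,-16],[0,0,-24],[0,0,-32],[0,0,-40]],"slide":[[46,13,4],[92,26,8],[138,39,12],[184,52,16],[230,65,20]],"hand":[1,1,1,1,1]}' && python3 go.py .52 .269 .14 62.4
```

```text
time: 2.95
tcp_pos: [0.472, 0.1031, 0.2206]
ee_rot: [[-0.646, 0.764, 0.001], [0.764, 0.646, -0.0], [-0.001, 0.001, -1.0]]
force: [0.6, -1.1, 0.0]
width: 0.0852
gripper_force: 0.0
slide [ 95.8 143.7  80.6] rot [  0.04   0.07 -22.18] t 2.95 [0.472  0.1031 0.2206]
```

```bash
python3 -m jog '{"rotation":[[0,0,-8],[0,0,-16],[0,0,-22.2],[0,0,-22.2],[0,0,-22.2]],"slide":[[24,36,20],[48,72,40],[72,108,60],[96,144,80],[96,144,80]],"hand":[1,1,1,1,1]}' && cat > wr.py <<'E'
from h import *
def wrist(fn=None):
    o=get_obs(); p=capture('wrist')
    T=np.eye(4);T[:3,:3]=np.array(o['ee_rot']);T[:3,3]=o['tcp_pos']
    C=T@np.array(p['T_tool_cam']); p['rotation']=C[:3,:3];p['position']=C[:3,3]
    if fn: cv2.imwrite('pics/'+fn,p['color'][:,:,::-1])
    return p,o
E
python3 - <<'E'
from wr import *
p,o=wrist('w1.png');print(p['position'],o['tcp_pos'],[(d['centre'],d['conf']) for d in find_in(p,'slab')[:1]])
m=(p['color'].min(2)>140).astype(np.uint8)
c=max(cv2.findContours(m,0,cv2.CHAIN_APPROX_NONE)[0],key=cv2.contourArea)
print(cv2.minAreaRect((unproj(p,c[:,0,:],0.016)[:,:2]*1000).astype(np.float32)))
u=np.array([-.886,.463]);v=np.array([.463,.886]);c0=np.array([.5553,.2507])
Q=[np.r_[c0+a*u*.085+b*v*.025,.016] for a,b in((1,1),(1,-1),(-1,-1),(-1,1))]
im=cv2.imread('pics/w1.png');cv2.polylines(im,[proj(p,Q).round().astype(int)],True,(0,0,255));cv2.imwrite('pics/w1.png',im)
E
```

```text
time: 3.45
tcp_pos: [0.5184, 0.2729, 0.1369]
ee_rot: [[-0.887, 0.462, -0.006], [0.462, 0.887, 0.003], [0.006, -0.0, -1.0]]
force: [-0.9, 0.3, 0.4]
width: 0.0852
gripper_force: 0.0
[0.45198558 0.30735217 0.28012869] [0.51839457 0.27288809 0.13687297] [([0.3336, 0.2389, 0.0179], 0.92)]
((557.0402221679688, 251.68746948242188), (53.606239318847656, 169.68524169921875), 62.317020416259766)
```

View pics/w1.png

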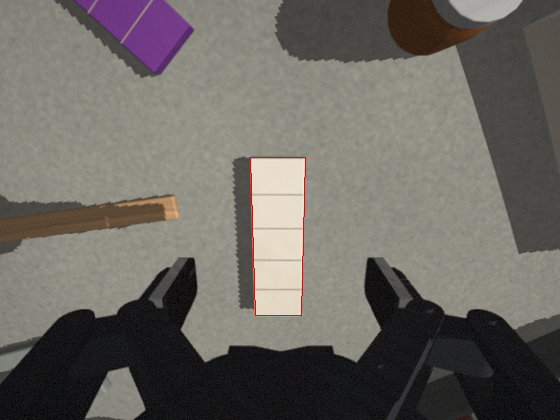

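The wrist picture shows the white slab at px (250–305, 157–316). It matches the model outline and sits centred between the fingers. Descending.

```bash
python3 go.py .52 .269 .001 62.3
```

```text
slide [ -0.    0.8 138.4] rot [-0.05 -0.12 -0.07] t 3.55 [0.5199 0.2682 0.1394]
```

```bash
python3 -m jog '{"rotation":[[0,0,0],[0,0,0],[0,0,0],[0,0,0],[0,0,0]],"slide":[[0,1,45],[0,1,90],[0,1,120],[0,1,133],[0,1,138.5]],"hand":[1,1,1,1,1]}' && python3 -m jog '{"rotation":[[0,0,0],[0,0,0],[0,0,0],[0,0,0],[0,0,0]],"slide":[[0,0,0],[0,0,0],[0,0,0],[0,0,0],[0,0,0]],"hand":[0.7,0.4,0.4,0.3,0.3]}'&& python3 -m jog '{"rotation":[[0,0,0],[0,0,0],[0,0,0]],"slide":[[0,0,0],[0,0,0],[0,0,0]],"hand":[0,0,0]}'
```

```text
time: 4.05
tcp_pos: [0.5215, 0.2667, 0.0018]
ee_rot: [[-0.883, 0.469, 0.0], [0.469, 0.883, -0.001], [-0.0, -0.001, -1.0]]
force: [-0.1, 0.4, 0.3]
width: 0.0856
gripper_force: 0.0
time: 4.55
tcp_pos: [0.5224, 0.2687, 0.0039]
ee_rot: [[-0.884, 0.468, 0.003], [0.468, 0.884, 0.001], [-0.002, 0.002, -1.0]]
force: [-0.9, -1.1, 7.3]
width: 0.0482
gripper_force: 62.2
time: 4.85
tcp_pos: [0.5224, 0.2687, 0.004]
ee_rot: [[-0.884, 0.468, 0.003], [0.468, 0.884, 0.001], [-0.002, 0.002, -1.0]]
force: [-0.5, -0.8, 7.5]
width: 0.0486
gripper_force: 62.2
```

```bash
python3 -m jog '{"rotation":[[0,0,0],[0,0,0],[0,0,0],[0,0,0],[0,0,0]],"slide":[[0,0,-15],[0,0,-45],[0,0,-85],[0,0,-120],[0,0,-136]],"hand":[0,0,0,0,0]}' && python3 go.py .587 -.048 .14 -9.5
```

```text
time: 5.35
tcp_pos: [0.5222, 0.2693, 0.1424]
ee_rot: [[-0.884, 0.467, 0.005], [0.467, 0.884, 0.002], [-0.003, 0.004, -1.0]]
force: [0.6, -0.1, -1.6]
width: 0.0481
gripper_force: 62.7
slide [-205.6 -250.2    2.1] rot [3.100e-01 2.000e-02 7.163e+01] t 5.35 [0.5222 0.2693 0.1424]
```

```bash
python3 -m jog '{"rotation":[[0,0,7.5],[0,0,15],[0,0,23],[0,0,31],[0,0,39]],"slide":[[-20,-25,0],[-42,-52,0],[-66,-79,0],[-90,-106,0],[-113,-137,1]],"hand":[0,0,0,0,0]}' && python3 go.py .587 -.048 .14 -9.5
```

```text
time: 5.85
tcp_pos: [0.5569, 0.0931, 0.1371]
ee_rot: [[-0.388, 0.922, 0.0], [0.922, 0.388, 0.0], [0.0, 0.0, -1.0]]
force: [0.6, 0.3, -1.6]
width: 0.0482
gripper_force: 62.7
slide [-141.7  -27.    -3. ] rot [ 2.000e-02 -2.000e-02  3.232e+01] t 5.85 [0.5569 0.0931 0.1371]
```

```bash
python3 -m jog '{"rotation":[[0,0,8],[0,0,16],[0,0,24],[0,0,32.3],[0,0,32.3]],"slide":[[-36,-7,-1],[-72,-14,-2],[-108,-20,-3],[-141.5,-27,-3],[-141.5,-27,-3]],"hand":[0,0,0,0,0]}' && cat > gz.py <<'E'
import sys
from wr import *
from scipy.optimize import least_squares
def W(q,X):
    c,s=np.cos(q[2]),np.sin(q[2]);return np.asarray(X)@np.array([[c,s,0],[-s,c,0],[0,0,1]])+[q[0],q[1],0]
EDGES=[[(45,180,15),(45,-110,15)],[(-45,180,15),(-45,-110,15)],[(45,180,15),(-45,180,15)],[(15,170,45),(15,-42,45)],[(-15,170,45),(-15,-42,45)],[(15,170,45),(-15,170,45)],
 [(20,25,115),(20,-97,115)],[(-20,25,115),(-20,-97,115)],[(20,25,115),(-20,25,115)],[(25,-42,15),(25,-42,85)],[(-25,-42,15),(-25,-42,85)]]
def draw(p,q,fn):
    im=p['color'][:,:,::-1].copy()
    for e in EDGES:
        a=proj(p,W(q,np.array(e)/1e3));  cv2.line(im,*[tuple(map(int,v.round())) for v in a],(0,0,255),1)
    t=np.linspace(0,6.28,40)
    for r,z in((15,183),(21,137)): cv2.polylines(im,[proj(p,W(q,np.c_[r*np.cos(t),r*np.sin(t),z+0*t]/1e3)).round().astype(int)],True,(255,0,0))
    cv2.imwrite('pics/'+fn,im)
Q0=[.5616,-.2023,-.1651]
E
python3 - <<'E'
from gz import *
p,o=wrist();print(o['tcp_pos'],o['ee_rot'],o['time']);draw(p,Q0,'w2.png')
for k in('cap_grip','stop','slab'):print(k,[(d['centre'],d['conf']) for d in find_in(p,k)[:2]])
cv2.imwrite('pics/w2raw.png',p['color'][:,:,::-1]); np.savez('w2.npz',**{k:p[k] for k in('fx','fy','cx','cy','k1','rotation','position','color')})
E
```

```text
time: 6.35
tcp_pos: [0.5876, -0.0532, 0.1395]
ee_rot: [[0.172, 0.985, -0.001], [0.985, -0.172, -0.003], [-0.003, -0.0, -1.0]]
force: [0.1, -0.5, -2.6]
width: 0.0482
gripper_force: 62.7
[ 0.58761453 -0.05315379  0.13945714] [[ 1.71588203e-01  9.85168557e-01 -6.35493621e-04]
 [ 9.85165189e-01 -1.71589282e-01 -2.58243002e-03]
 [-2.65317275e-03 -1.82951666e-04 -9.99996464e-01]] 6.35
cap_grip []
stop [([0.5944, -0.0249, 0.0201], 0.57)]
slab [([0.3424, -0.1236, 0.0124], 0.95), ([0.5887, -0.0443, 0.1463], 0.71)]
```

View pics/w2.png

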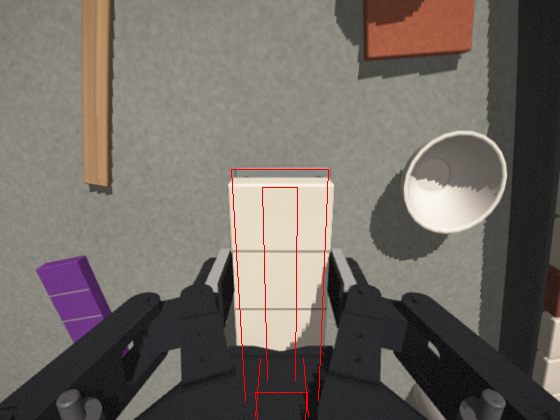

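```bash
python3 - <<'E'
from gz import *
out=[]
for n,(r,c) in(('top',(150,265)),('scene',(165,165))):
    p=capture(n);np.savez('cam_'+n,**{k:p[k] for k in('fx','fy','cx','cy','k1','rotation','position')})
    p['color']=cv2.imread(f'pics/{n}0.png')[:,:,::-1]
    k=5; raw=p['color'][r:r+100,c:c+140,::-1]
    im=cv2.resize(raw,None,fx=k,fy=k,interpolation=cv2.INTER_CUBIC)
    f=lambda X:((proj(p,W(Q0,X))-[c,r]+.5)*k-.5).round().astype(int)
    for e in EDGES:
        a=f(np.array(e)/1e3);cv2.line(im,tuple(map(int,a[0])),tuple(map(int,a[1])),(0,0,255),1)
    t=np.linspace(0,6.28,40)
    for rr,z in((15,183),(21,137)): cv2.polylines(im,[f(np.c_[rr*np.cos(t),rr*np.sin(t),z+0*t]/1e3)],True,(255,0,0))
    cv2.imwrite(f'pics/ov_{n}.png',im)
E
```

```text
(no output)
```

View pics/ov_top.png

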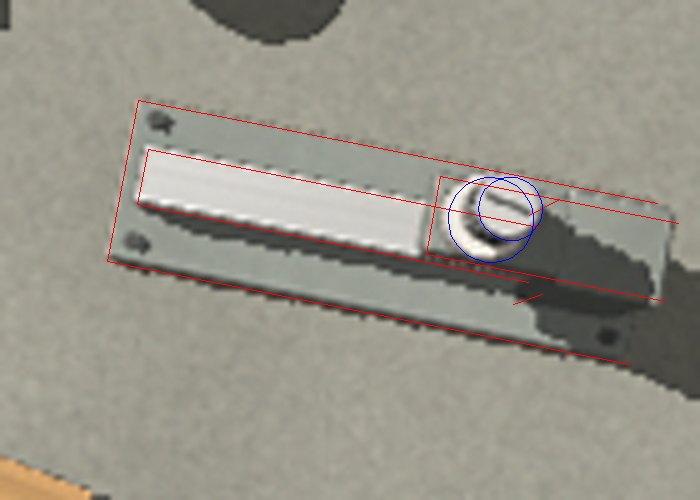

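View pics/ov_scene.png

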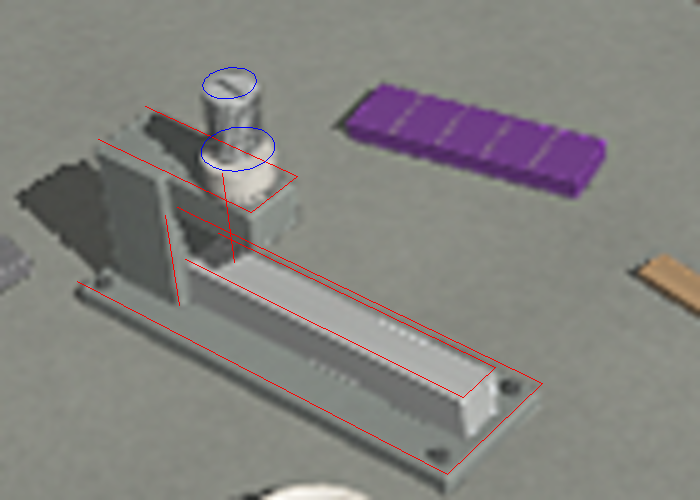

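The overlays agree within about 1 px (≈3 mm), so the gauge pose is good enough. Next I back off slightly and go down beside the arm's end.

```bash
python3 -m jog '{"rotation":[[0,0,-0.2],[0,0,-0.4],[0,0,-0.4],[0,0,-0.4],[0,0,-0.4]],"slide":[[12,-1,0],[12,-1,35],[12,-1,65],[12,-1,80],[12,-1,84]],"hand":[0,0,0,0,0]}' && python3 - <<'E'
from gz import *
p=capture('scene');im=p['color'][150:270,150:310,::-1]
k=5;im=cv2.resize(im,None,fx=k,fy=k,interpolation=cv2.INTER_CUBIC)
# predicted slab top outline
o=get_obs();R=np.array(o['ee_rot']);t=np.array(o['tcp_pos'])
for dz in(-.004,.012):
    Q=[t+R[:,0]*(a-.038)+R[:,1]*b+np.array([0,0,dz]) for a,b in((.085,.025),(.085,-.025),(-.085,-.025),(-.085,.025))]
    cv2.polylines(im,[((proj(p,Q)-[150,150]+.5)*k-.5).round().astype(int)],True,(0,0,255))
cv2.imwrite('pics/s3.png',im);print(o['tcp_pos'],o['force'],o['moment'])
E
python3 go.py .5749 -.1224 .0515 -9.46
```

```text
time: 7.15
tcp_pos: [0.5874, -0.0335, 0.0542]
ee_rot: [[0.151, 0.988, -0.003], [0.988, -0.151, 0.001], [0.0, -0.003, -1.0]]
force: [0.3, -0.0, -1.7]
width: 0.0486
gripper_force: 62.7
[ 0.5880424  -0.03374355  0.05491311] [ 0.7017101  -0.01036337 -2.12905833] [ 0.06337469  0.02205609 -0.0096902 ]
slide [-89.6   0.5   3.4] rot [-0.09 -0.02  0.73] t 7.2 [ 0.588  -0.0337  0.0549]
```

View pics/s3.png

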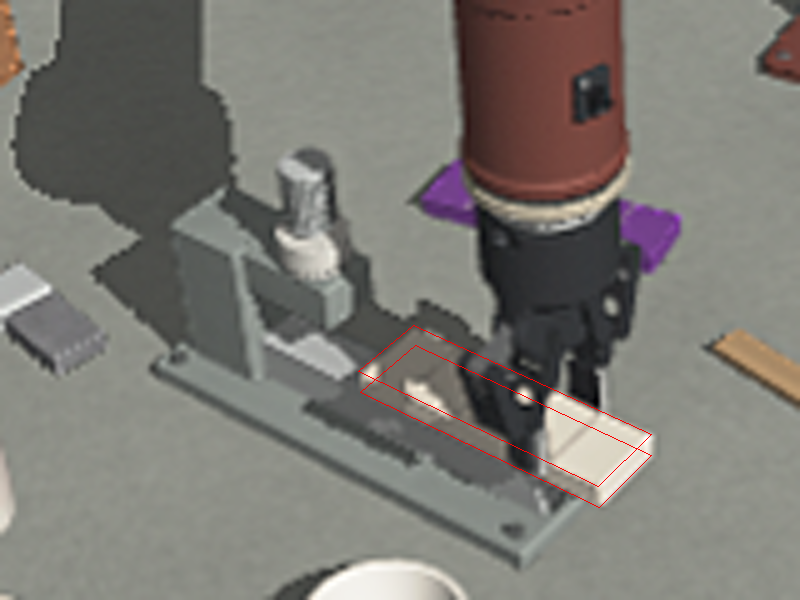

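```bash
python3 -m jog '{"rotation":[[0,0,0.3],[0,0,0.6],[0,0,0.7],[0,0,0.7],[0,0,0.7]],"slide":[[0,0,4],[-20,0,4],[-45,0,4],[-65,0.5,4],[-75,0.5,4]],"hand":[0,0,0,0,0]}' && python3 go.py .5749 -.1224 .0495 -9.46
```

```text
time: 7.7
tcp_pos: [0.5782, -0.1112, 0.0531]
ee_rot: [[0.167, 0.986, 0.002], [0.986, -0.167, -0.001], [-0.001, 0.002, -1.0]]
force: [0.3, -0.3, -2.1]
width: 0.0482
gripper_force: 62.7
slide [-11.6  -1.3   3.6] rot [ 0.13  0.06 -0.18] t 7.7 [ 0.5782 -0.1112  0.0531]
```

```bash
python3 -m jog '{"rotation":[[0,0,0],[0,0,0],[0,0,0]],"slide":[[-4,-0.5,0],[-8,-1,0.5],[-8,-1,1]],"hand":[0,0,0]}' && python3 -m jog '{"rotation":[[0,0,0],[0,0,0]],"slide":[[-2,0,0],[-2,0,0]],"hand":[0,0]}'&& python3 -m jog '{"rotation":[[0,0,0],[0,0,0]],"slide":[[-2,0,0],[-2,0,0]],"hand":[0,0]}'; python3 go.py .5749 -.1224 .0495 -9.46
```

```text
time: 8.0
tcp_pos: [0.5754, -0.116, 0.051]
ee_rot: [[0.164, 0.986, 0.0], [0.986, -0.164, 0.0], [0.0, 0.0, -1.0]]
force: [-0.0, 0.2, -2.0]
width: 0.0482
gripper_force: 62.7
time: 8.2
tcp_pos: [0.575, -0.118, 0.0508]
ee_rot: [[0.164, 0.986, -0.0], [0.986, -0.164, 0.0], [0.0, -0.0, -1.0]]
force: [0.3, -0.5, -2.7]
width: 0.0479
gripper_force: 62.7
time: 8.4
tcp_pos: [0.5747, -0.12, 0.0508]
ee_rot: [[0.164, 0.986, 0.0], [0.986, -0.164, 0.0], [0.001, 0.0, -1.0]]
force: [0.3, 1.5, -2.3]
width: 0.0481
gripper_force: 62.7
slide [-2.3  0.6  1.3] rot [ 0.01 -0.03 -0.01] t 8.4 [ 0.5747 -0.12    0.0508]
```

```bash
python3 -m jog '{"rotation":[[0,0,0],[0,0,0]],"slide":[[-1.5,0,0],[-1.5,0,0]],"hand":[0,0]}' && python3 -m jog '{"rotation":[[0,0,0],[0,0,0]],"slide":[[-1.5,0,0],[-1.5,0,0]],"hand":[0,0]}'; python3 go.py .5749 -.1224 .0495 -9.46
```

```text
time: 8.6
tcp_pos: [0.5746, -0.12, 0.0508]
ee_rot: [[0.164, 0.987, 0.0], [0.987, -0.164, 0.002], [0.002, -0.0, -1.0]]
force: [0.9, 5.6, -2.4]
width: 0.048
gripper_force: 62.7
time: 8.8
tcp_pos: [0.5746, -0.1201, 0.0508]
ee_rot: [[0.163, 0.987, 0.001], [0.987, -0.163, 0.003], [0.004, -0.0, -1.0]]
force: [0.8, 9.4, -2.9]
width: 0.0479
gripper_force: 62.7
slide [-2.2  0.7  1.3] rot [-0.  -0.2  0.1] t 8.8 [ 0.5746 -0.1201  0.0508]
```

Contact with the upright is firm. I back off most of the preload and lower onto the rest.

```bash
python3 -m jog '{"rotation":[[0,0,0],[0,0,0]],"slide":[[2,0,1],[2,0,1]],"hand":[0,0]}' && python3 -m jog '{"rotation":[[0,0,0],[0,0,0]],"slide":[[0,0,1],[0,0,1]],"hand":[0,0]}' && python3 -m jog '{"rotation":[[0,0,0],[0,0,0]],"slide":[[0,0,1],[0,0,1]],"hand":[0,0]}'
```

```text
time: 9.0
tcp_pos: [0.5747, -0.1201, 0.0498]
ee_rot: [[0.164, 0.987, 0.0], [0.987, -0.164, 0.001], [0.001, 0.0, -1.0]]
force: [1.5, 6.2, -2.3]
width: 0.0482
gripper_force: 62.7
time: 9.2
tcp_pos: [0.5747, -0.1201, 0.049]
ee_rot: [[0.164, 0.986, 0.0], [0.986, -0.164, 0.001], [0.001, 0.0, -1.0]]
force: [-0.0, 5.9, -0.3]
width: 0.0486
gripper_force: 62.9
time: 9.4
tcp_pos: [0.5748, -0.1201, 0.049]
ee_rot: [[0.164, 0.986, 0.0], [0.986, -0.164, 0.001], [0.001, 0.0, -1.0]]
force: [-4.8, 6.8, 9.0]
width: 0.0483
gripper_force: 64.0
```

```bash
python3 -m jog '{"rotation":[[0,0,0],[0,0,0],[0,0,0],[0,0,0]],"slide":[[0,0,-1],[0,0,-1],[0,0,-1],[0,0,-1]],"hand":[0.7,1,1,1]}' && python3 -m jog '{"rotation":[[0,0,0],[0,0,0],[0,0,0],[0,0,0],[0,0,0]],"slide":[[5,0,-15],[20,0,-50],[40,0,-95],[55,0,-130],[55,0,-150]],"hand":[1,1,1,1,1]}' && python3 - <<'E'
from gz import *
p,o=wrist();draw(p,Q0,'w4.png')
for n in('scene',):
    p=capture(n);im=p['color'][150:270,150:310,::-1];cv2.imwrite('pics/s4.png',cv2.resize(im,None,fx=5,fy=5,interpolation=cv2.INTER_CUBIC))
E
```

```text
time: 9.8
tcp_pos: [0.5744, -0.122, 0.0488]
ee_rot: [[0.165, 0.986, -0.0], [0.986, -0.165, -0.0], [-0.0, 0.0, -1.0]]
force: [-0.4, -0.7, 0.3]
width: 0.0855
gripper_force: 0.0
time: 10.3
tcp_pos: [0.5851, -0.0636, 0.2038]
ee_rot: [[0.161, 0.987, 0.005], [0.987, -0.161, 0.001], [0.001, 0.005, -1.0]]
force: [0.7, -0.2, -1.2]
width: 0.0853
gripper_force: 0.0
```

View pics/w4.png

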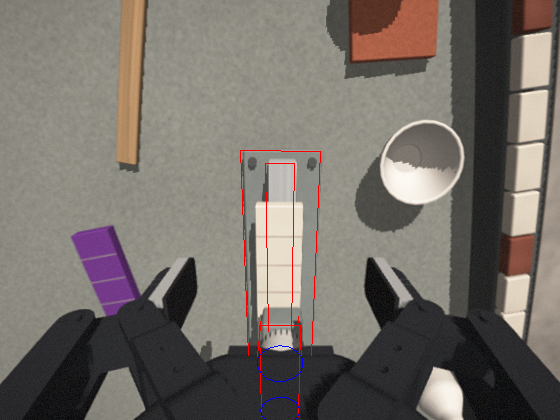

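The slab sits straight along the rest and within ~3 mm of centre (px 255–303, rest 269–296), with its end under the arm. Next I rise and cross over the cap to look at it, checking j7's room for turning.

```bash
python3 go.py .540 -.33 .26 -9.5; python3 -c "
from h import *
print(np.round(get_obs()['joint_positions'],3))"
```

```text
slide [-267.8   -1.4  -56.4] rot [ 0.38 -0.01  0.1 ] t 10.4 [ 0.5855 -0.066   0.2037]
[ 0.435  0.259 -0.472  1.641  0.124  1.264 -0.224]
```

```bash
python3 -m jog '{"rotation":[[0,0,-8],[0,0,-16],[0,0,-24],[0,0,-32],[0,0,-40]],"slide":[[-8,8,-15],[-20,20,-36],[-34,35,-40],[-50,52,-40],[-62,69,-40]],"hand":[1,1,1,1,1]}' && python3 -m jog '{"rotation":[[0,0,-8],[0,0,-16],[0,0,-24],[0,0,-32],[0,0,-40]],"slide":[[0,0,0],[0,0,0],[0,0,0],[0,0,0],[0,0,0]],"hand":[1,1,1,1,1]}'; python3 go.py .645 -.143 .24 125.5;python3 -c "
from h import *
print(np.round(get_obs()['joint_positions'],3))"
```

```text
time: 10.9
tcp_pos: [0.6415, -0.1411, 0.239]
ee_rot: [[-0.512, 0.859, -0.0], [0.859, 0.512, -0.001], [-0.0, -0.0, -1.0]]
force: [1.3, -0.4, 0.2]
width: 0.0852
gripper_force: 0.0
time: 11.4
tcp_pos: [0.6409, -0.1398, 0.2385]
ee_rot: [[-0.945, 0.328, -0.001], [0.328, 0.945, 0.0], [0.001, -0.0, -1.0]]
force: [-0.0, -0.1, -0.1]
width: 0.0851
gripper_force: 0.0
slide [-4.9 -1.7 -1.5] rot [ 2.000e-02 -5.000e-02 -5.467e+01] t 11.4 [ 0.6409 -0.1398  0.2385]
[ 0.613  0.414 -0.636  1.409  0.245  1.399  1.212]
```

```bash
python3 -m jog '{"rotation":[[0,0,-8],[0,0,-16],[0,0,-24],[0,0,-32],[0,0,-40]],"slide":[[-3,-1,0],[-5,-2,-1],[-5,-2,-1],[-5,-2,-1],[-5,-2,-1]],"hand":[1,1,1,1,1]}' && python3 -m jog '{"rotation":[[0,0,-8],[0,0,-15],[0,0,-15]],"slide":[[0,0,0],[0,0,0],[0,0,0]],"hand":[1,1,1]}'; python3 - <<'E'
from gz import *
p,o=wrist();print(o['tcp_pos'],np.round(o['joint_positions'],3),p['position']);draw(p,[.563,-.2005,-.165],'w5.png')
print(find_in(p,'cap_grip'))
E
```

```text
time: 11.9
tcp_pos: [0.645, -0.1434, 0.2395]
ee_rot: [[-0.935, -0.355, -0.001], [-0.355, 0.935, 0.0], [0.001, 0.0, -1.0]]
force: [-0.1, -0.3, 0.0]
width: 0.0853
gripper_force: 0.0
time: 12.2
tcp_pos: [0.645, -0.1434, 0.2395]
ee_rot: [[-0.813, -0.582, -0.001], [-0.582, 0.813, 0.0], [0.001, 0.001, -1.0]]
force: [0.2, -0.3, -0.2]
width: 0.0853
gripper_force: 0.0
[ 0.64501096 -0.14339731  0.23945385] [ 0.719  0.465 -0.8    1.389  0.331  1.426  2.118] [ 0.58348403 -0.1871778   0.38227164]
[{'centre': [0.571, -0.2103, 0.1163], 'conf': 0.65}]
```

View pics/w5.png

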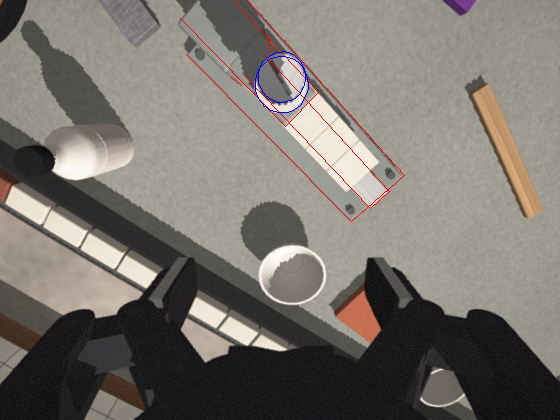

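```bash
python3 -m jog '{"rotation":[[0,0,-6],[0,0,-12],[0,0,-16],[0,0,-16],[0,0,-16]],"slide":[[35,0,0],[70,0,0],[100,1,0],[100,1,0],[100,1,0]],"hand":[1,1,1,1,1]}'; python3 go.py .563 -.2005 .148 145;python3 -c "
from h import *
print(np.round(get_obs()['joint_positions'],3))"
```

```text
time: 12.8
tcp_pos: [0.563, -0.2013, 0.2401]
ee_rot: [[-0.626, -0.78, 0.0], [-0.78, 0.626, -0.001], [0.0, -0.0, -1.0]]
force: [0.2, -0.2, 0.4]
width: 0.0854
gripper_force: 0.0
slide [-0.7  0.5 92.1] rot [-0.03 -0.02 -3.76] t 12.8 [ 0.563  -0.2013  0.2401]
[ 0.962  0.338 -0.867  1.55   0.261  1.374  2.537]
```

```bash
python3 -m jog '{"rotation":[[0,0,0],[0,0,0],[0,0,0],[0,0,0],[0,0,0]],"slide":[[-0.7,0.5,30],[-0.7,0.5,60],[-0.7,0.5,82],[-0.7,0.5,91],[-0.7,0.5,91]],"hand":[1,1,1,1,1]}' && python3 -m jog '{"rotation":[[0,0,0],[0,0,0],[0,0,0],[0,0,0],[0,0,0]],"slide":[[0,0,0],[0,0,0],[0,0,0],[0,0,0],[0,0,0]],"hand":[0.7,0.5,0.4,0.2,0]}';python3 -c "
from h import *
o=get_obs();print(np.round(o['joint_positions'],3),o['force'],o['moment'])"
```

```text
time: 13.3
tcp_pos: [0.5634, -0.1986, 0.1479]
ee_rot: [[-0.622, -0.783, -0.001], [-0.783, 0.622, 0.001], [-0.0, 0.002, -1.0]]
force: [-0.1, 0.2, 0.6]
width: 0.0853
gripper_force: 0.0
time: 13.8
tcp_pos: [0.5647, -0.2006, 0.1501]
ee_rot: [[-0.623, -0.782, 0.003], [-0.782, 0.623, -0.001], [-0.001, -0.003, -1.0]]
force: [4.4, -1.9, 4.1]
width: 0.0287
gripper_force: 59.8
[ 0.939  0.407 -0.842  1.664  0.322  1.212  2.493] [ 4.3821135  -1.9371598   4.07177465] [-0.48924813 -0.67527274  0.00497285]
```

```bash
python3 -m jog '{"rotation":[[0,0,3],[0,0,9],[0,0,15],[0,0,22],[0,0,29]],"slide":[[0,-1,0],[-0.3,-1.5,0],[-0.3,-1.5,0],[-0.3,-1.5,0],[-0.3,-1.5,0]],"hand":[0,0,0,0,0]}' && python3 -m jog '{"rotation":[[0,0,7],[0,0,14],[0,0,21],[0,0,28],[0,0,35]],"slide":[[0,0,0],[0,0,0],[0,0,0],[0,0,0],[0,0,0]],"hand":[0,0,0,0,0]}';python3 -c "
from h import *
o=get_obs();print(np.round(o['joint_positions'],3),o['force'],o['moment'])"
```

```text
time: 14.3
tcp_pos: [0.5653, -0.201, 0.1501]
ee_rot: [[-0.926, -0.378, 0.001], [-0.378, 0.926, -0.001], [-0.001, -0.002, -1.0]]
force: [-0.7, -2.0, 6.9]
width: 0.0289
gripper_force: 60.1
time: 14.8
tcp_pos: [0.5654, -0.2015, 0.1501]
ee_rot: [[-0.975, 0.222, 0.002], [0.222, 0.975, -0.002], [-0.002, -0.001, -1.0]]
force: [-0.3, -3.2, 5.4]
width: 0.0285
gripper_force: 60.0
[ 0.791  0.357 -0.643  1.668  0.229  1.19   1.44 ] [-0.25135273 -3.21523119  5.37807555] [-0.60779855 -0.11978202  0.00714701]
```

Turning cleanly with low forces; continuing.

```bash
R='"slide":[[0,0,0],[0,0,0],[0,0,0],[0,0,0],[0,0,0]],"hand":[0,0,0,0,0]'; python3 -m jog '{"rotation":[[0,0,7],[0,0,14],[0,0,21],[0,0,28],[0,0,35]],"slide":[[0,0,0],[0,0,0],[0,0,0],[0,0,0],[0,0,0]],"hand":[0,0,0,0,0]}' && python3 -m jog '{"rotation":[[0,0,7],[0,0,14],[0,0,21],[0,0,28],[0,0,35]],"slide":[[0,0,0],[0,0,0],[0,0,0],[0,0,0],[0,0,0]],"hand":[0,0,0,0,0]}' && python3 -m jog '{"rotation":[[0,0,7],[0,0,14],[0,0,21],[0,0,28],[0,0,35]],"slide":[[0,0,0],[0,0,0],[0,0,0],[0,0,0],[0,0,0]],"hand":[0,0,0,0,0]}';python3 -c "
from h import *
o=get_obs();print(np.round(o['joint_positions'],3),o['force'],o['moment'])"
```

```text
time: 15.3
tcp_pos: [0.5652, -0.202, 0.15]
ee_rot: [[-0.671, 0.741, 0.002], [0.741, 0.671, -0.002], [-0.003, -0.0, -1.0]]
force: [-0.3, -3.7, 6.7]
width: 0.0285
gripper_force: 60.0
time: 15.8
tcp_pos: [0.5648, -0.2023, 0.15]
ee_rot: [[-0.124, 0.992, 0.001], [0.992, 0.124, -0.002], [-0.003, 0.001, -1.0]]
force: [-1.6, -5.9, 7.4]
width: 0.0283
gripper_force: 60.1
time: 16.3
tcp_pos: [0.5643, -0.2023, 0.15]
ee_rot: [[0.468, 0.884, -0.0], [0.884, -0.468, -0.002], [-0.002, 0.001, -1.0]]
force: [-4.4, -4.2, 8.7]
width: 0.0283
gripper_force: 60.3
[ 0.567  0.311 -0.36   1.68   0.12   1.171 -0.31 ] [-4.40417064 -4.18593     8.74484605] [-0.96640002  0.9736944   0.09443756]
```

```bash
python3 -m jog '{"rotation":[[0,0,7],[0,0,14],[0,0,21],[0,0,28],[0,0,35]],"slide":[[0,0,0],[0,0,0],[0,0,0],[0,0,0],[0,0,0]],"hand":[0,0,0,0,0]}' && python3 -m jog '{"rotation":[[0,0,7],[0,0,14],[0,0,21],[0,0,28],[0,0,35]],"slide":[[0,0,0],[0,0,0],[0,0,0],[0,0,0],[0,0,0]],"hand":[0,0,0,0,0]}' && python3 -c "
from h import *
o=get_obs();print(o['moment'])" && python3 -m jog '{"rotation":[[0,0,7],[0,0,14],[0,0,21],[0,0,28],[0,0,35]],"slide":[[0,0,0],[0,0,0],[0,0,0],[0,0,0],[0,0,0]],"hand":[0,0,0,0,0]}';python3 -c "
from h import *
o=get_obs();print(np.round(o['joint_positions'],3),o['force'],o['moment'])"
```

```text
time: 16.8
tcp_pos: [0.5638, -0.202, 0.15]
ee_rot: [[0.89, 0.456, -0.001], [0.456, -0.89, -0.002], [-0.002, 0.001, -1.0]]
force: [-6.9, -2.6, 10.2]
width: 0.0285
gripper_force: 60.5
time: 17.3
tcp_pos: [0.5636, -0.2015, 0.1499]
ee_rot: [[0.991, -0.136, -0.002], [-0.136, -0.991, -0.001], [-0.001, 0.001, -1.0]]
force: [-6.9, -1.9, 11.4]
width: 0.0284
gripper_force: 60.6
[-0.57565628  1.68679312  0.08582356]
time: 17.8
tcp_pos: [0.5638, -0.2011, 0.1499]
ee_rot: [[0.733, -0.68, -0.001], [-0.68, -0.733, -0.001], [-0.001, 0.001, -1.0]]
force: [-6.8, -0.3, 11.4]
width: 0.0286
gripper_force: 60.6
[ 0.357  0.29  -0.107  1.692  0.034  1.163 -2.078] [-6.78081841 -0.27178975 11.38204238] [-0.29130022  1.69502224  0.08079637]
```

The moment has held at ~0.08 N m for over 105° of turning, so the ratchet is slipping. Releasing and rising.

```bash
python3 -m jog '{"rotation":[[0,0,0],[0,0,0],[0,0,0],[0,0,0],[0,0,0]],"slide":[[0,0,-2],[0,0,-2],[0,0,-2],[0,0,-2],[0,0,-2]],"hand":[0.5,1,1,1,1]}' && python3 -m jog '{"rotation":[[0,0,0],[0,0,0],[0,0,0],[0,0,0],[0,0,0]],"slide":[[0,0,-20],[0,0,-60],[0,0,-100],[0,0,-120],[0,0,-120]],"hand":[1,1,1,1,1]}' && python3 -m jog '{"rotation":[[0,0,0],[0,0,0],[0,0,0],[0,0,0],[0,0,0]],"slide":[[-40,40,0],[-75,75,0],[-110,110,0],[-120,120,0],[-120,120,0]],"hand":[1,1,1,1,1]}'; python3 - <<'E'
from gz import *
p=capture('scene');im=p['color'][150:270,150:310,::-1];a=cv2.resize(im,None,fx=4,fy=4,interpolation=cv2.INTER_CUBIC)
cv2.imwrite('pics/s6.png',a);print(get_obs()['force'])
E
```

```text
time: 18.3
tcp_pos: [0.5648, -0.2003, 0.1506]
ee_rot: [[0.738, -0.675, -0.0], [-0.675, -0.738, 0.0], [-0.0, -0.0, -1.0]]
force: [-0.6, -0.4, -0.3]
width: 0.0854
gripper_force: 0.0
time: 18.8
tcp_pos: [0.5663, -0.2008, 0.2746]
ee_rot: [[0.738, -0.675, 0.006], [-0.675, -0.738, -0.002], [0.005, -0.003, -1.0]]
force: [-0.3, -0.0, -0.3]
width: 0.0853
gripper_force: 0.0
time: 19.3
tcp_pos: [0.3926, -0.2084, 0.2704]
ee_rot: [[0.736, -0.677, -0.0], [-0.677, -0.736, -0.0], [-0.0, 0.0, -1.0]]
force: [0.3, 0.1, -0.2]
width: 0.0858
gripper_force: 0.0
[ 1.07610092  0.2184946  -0.19083606]
```

View pics/s6.png

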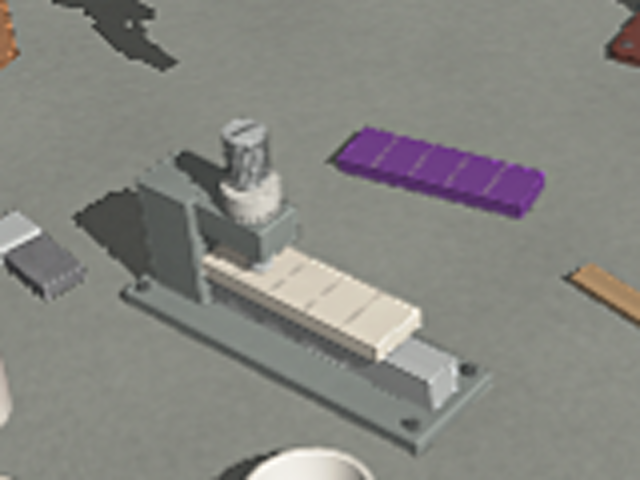

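The slab lies square and home, with the spindle foot at px (265,262) down on it, and the robot is clear. Handing in.

```bash
python3 -c "
from station import *
print(job_done())"
```

```text
the job is handed in; nothing more can be done
None
```

I handed the job in at about 19 s of robot time: the slab lies home on the rest, released and clamped by the spindle. The ratchet slipped about 1.8 rad, judging by the steady 0.08 N m on the wrist, and I saw no bystander move. The hand-in call gave no verdict.

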